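# Load the full grinding tin into the leaning jar mill

## Task

One of the three look-alike closed tins on the bench is loaded, the other two are empty: lift them to find the heavy one, and leave the empty ones standing upright on the bench. Set the loaded tin's foot into the cup of the leaning mill and, pressing only lightly, turn it until its two lugs drop into the cup's slots and it sits fully home, then let go; do not disturb the ware and tools lying about.

Things in the scene. Friction and masses are not known exactly. Their poses are not given: they have to be found in the camera images.
- tin_a: closed grinding tin, one of three that look identical: aluminium box 54 x 54 mm in plan with flat sides, from 22 to 92 mm above the origin, flat round lid on top (98 mm), round foot below, 44 mm across, 22 mm tall, lower edge chamfered. Origin: centre of the foot's underside; z along the tin, up. One tin of the three (unknown which) is loaded: 0.5 to 0.7 kg; the others are empty: 0.16 to 0.25 kg
- tin_b: closed grinding tin, same as tin_a in all but perhaps weight. On each of the three tins two lugs (the key) stick out of the foot on opposite sides, along the tin's y axis, to 34 mm from its axis, just beyond the box's sides; each lug is 12 mm wide and reaches from 10 to 22 mm above the origin
- tin_c: closed grinding tin, same as tin_a and tin_b in all but perhaps weight; origin at the centre of the foot's underside
- mill: grey jar mill, fixed to the bench: base 190 (x) x 150 x 30 mm, gear box 90 mm tall at its far (+x) end, steel cup on a leaning head. Origin: centre of the base's underside. -x faces the robot to within about 0.3 rad; the head leans to -x
- mill_head: the mill's head. Origin: centre of the cup's rim, about 118 mm above the bench. z: the cup's axis, pointing out of it, leaning 0.45 rad (26 degrees) from vertical towards the robot; y: level, across. Steel cup 80 mm across, bore 48.4 mm across, 26 mm deep; its gear keeps it from turning. The head is sprung: pressed, it gives up to 8 mm along z, from about 3 N to 19 N
- cup_rim (a point): same point and axes as mill_head. Two 18 mm wide slots cut the cup's wall on opposite sides, from the rim down. The line through them is the y axis turned about z by -0.6 to 0.6 rad: not reported, but visible. Lugs rest on the rim with the tin's origin at z = -10 mm; once in line with the slots (to 0.1 rad) the tin drops until its box rests on the rim, origin at z = -22 mm
- mug_a: white enamel mug, 80 mm across and tall, beyond the tins; bystander; origin at the centre of its underside
- saucer: small white plate, 100 mm across, 18 mm tall, lying among the tins; bystander; origin under its centre
- spatula: spatula 200 mm long lying on the bench near the robot, under 30 mm tall; bystander
- tape: roll of paper tape lying flat, 90 mm across, 20 mm tall; bystander; origin under its centre
- brush: brush 180 mm long lying between tins and mill, under 30 mm tall; bystander
Things that resemble listed ones, but are neither listed nor needed, are in the scene too. What is shaped like the tin_b but purple is not meant.

How it is judged:
On the way, in this order (a step that is already met when the one before it is completed fails the run):
1. the loaded tin is lifted clear of the bench (height (world z) of tin_b above 0.03 m), for 0.2 s.
2. the loaded tin's foot is in the mouth of the cup, lugs not yet in the slots' depth (x of tin_b in the frame of mill_head between -0.005 and 0.005 m and y of tin_b in the frame of mill_head between -0.005 and 0.005 m and z of tin_b in the frame of mill_head between -0.018 and 0.002 m), for 0.1 s.
At the end, for the whole second after the job is handed in: The loaded tin sits fully home in the mill's cup (origin 18 to 26 mm below the rim, within 5 mm of the axis in x and y, its axis within 0.12 rad of the cup's) and at rest; both empty tins stand at rest, upright (within 0.1 rad), on the bench (x of tin_b in the frame of mill_head between -0.005 and 0.005 m and y of tin_b in the frame of mill_head between -0.005 and 0.005 m and z of tin_b in the frame of mill_head between -0.026 and -0.018 m and angle between the z axis of tin_b and the z axis of mill_head, either way round below 0.12 rad and linear speed of each of tin_b, tin_a, tin_c below 0.02 m/s and height (world z) of tin_a between -0.005 and 0.008 m and angle between each of tin_a, tin_c's own z axis and vertical below 0.1 rad and height (world z) of tin_c between -0.005 and 0.008 m); the robot touches nothing.
It fails at once if a tin pressed on the mill with more than 45 N (contact force between any of tin_a, tin_b, tin_c and mill above 45 N).
It fails at once if a bystander (mug, saucer, spatula, tape, brush) moved by more than 30 mm (distance of any of mug_a, saucer, spatula, tape, brush from where it was at the start of the episode above 0.03 m).
It also fails if it takes over 69 s, if anything falls off the work surface, if the arm or the gripper's body presses on something with over 40 N, if the wrist force passes 120 N, or if a joint passes its speed limit or range.

## Robot

A 7-joint arm with a two-finger parallel gripper is mounted at the origin on the work surface. World frame = base frame: x ahead of the robot, y to its left, z up, the work surface at z = 0. Lengths are in m, angles in rad, forces in N, time in s.
With the tool pointing down it reaches from about 0.425 to 0.975 m from the base axis. Payload 16.7 kg.
Tool frame: the origin (TCP) lies midway between the tips of the shut fingers; the grasp point (between the pads) lies 19 mm behind it; z points along the fingers, y is the direction in which the jaws open and shut (so a half turn about z gives the same grasp; the last joint's range is limited). The gripper opens to 85 mm and grips with 20 to 120 N. Pads are 22 mm wide; open, the fingers measure 114 mm over their backs; the gripper's body (76 mm by 85 mm) begins 54 mm behind the grasp point. The pads swing forward as they close: fully open they stand 13 mm farther back than shut.
Start: joints at [-1.284, 0.426, 0.074, 1.606, -0.034, 1.111, -0.067], TCP at [0.285, 0.612, 0.231] pointing down, gripper open.
Joint ranges: [-2.85, 2.85], [-0.5, 2.14], [-1.23, 1.37], [0.21, 2.46], [-1.02, 4.16], [0.16, 2.05], [-2.73, 2.73]. Speed limits (rad/s): [1.89, 1.89, 2.39, 2.39, 3.01, 3.01, 3.01].

## Interface

Orientations are given as [roll, pitch, yaw] about the fixed x, y, z axes, in that order (R = Rz(yaw) Ry(pitch) Rx(roll)).
In Python, from rig import robot gives the robot as it stands.
- The arm moves only by the tool play_rows, never from a script. Its argument "motion" is a list that holds one entry, the list of rows, each a list of 7 numbers: the shift along the tool's x, y, z in units of 60 mm (1.0 is 60 mm), then the turn, a rotation vector about the tool's x, y, z in units of 6 degrees (1.0 is 6 degrees), then the closure in counts, from 0 (fully open) to 255 (shut). In form: [[[dx, dy, dz, rx, ry, rz, jaw], ...]]. A call has 1 to 12 rows; each row shifts and turns the commanded pose from where the row before left it, along the tool's axes as they then stand; what a row does not reach is not made up. A row lasts 1/8 s, in which the tool goes at most 62.5 mm and 10.7 degrees, less where a joint would pass 70% of its speed; a pose out of reach is approached as far as the arm can. A call is refused whole if a number of a shift passes 1 or a number of a turn 1, either way. A call with a gripper value outside its range is refused whole. The fingers move at their own pace and stop on an object; "newtons" is the grip in N (left out, the last holds). Time passes only in rows, so rows that do not move let the fingers close. It gives the time, the measured TCP pose, the force and the opening at its end, in the units of the state.
- robot.read_state(): the state, without advancing time (a new reading comes with each control period).
- robot.grab_frame(name): name is "scene" or "top"; returns a dict with "image" (384x512x3 uint8, blue, green, red), "fx", "fy", "cx", "cy" (pixels), "dist_coeffs" ([k1, k2, p1, p2, k3] as OpenCV has them; the pictures are not rectified), "position" and "attitude" of the camera in the world. Camera axes: x right, y up, looking along -z (the intrinsics and any distortion apply to the point x, -y, -z); pixel columns grow to the right and rows downward; lengths in m; the calibration is good to about 2 mm. A picture is of the moment at which its call begins. There is no depth.
- robot.job_done(): hands the job in, once; it reports no verdict.
The state is a dict: "t": time; "q": joint angles; "qvel": joint speeds; "joint_torque": joint torques, N m; "tool_pos": TCP position; "tool_rot": TCP orientation; "wrist_force": force on the tool from outside, world axes, zero at the start; "wrist_torque": the same for the moment, N m; "opening": finger opening in m.
Only numpy, scipy, OpenCV 4.12 (cv2) and the standard library are available. Lean on these libraries where they do the work, as an engineer would, in place of code of your own. Each camera call takes 0.05 s, during which the arm holds its last target. There are 200 camera calls.

## Working session

There is one attempt and no reset: what is moved stays moved. The work goes in short steps, Python scripts to look and compute and a tool call to move; the robot and the scene stay as the last step left them, time stands still between calls to the robot, and variables do not carry over. Pictures are saved under pics/ and viewed, about 8 in all and at most 12, crops included, and the job is handed in when it is done.

Besides the shell and the picture viewer there is one more tool, called after "Call:" as a command line: name --argument value ..., lists and objects as JSON in quotes. play_rows: Moves the arm, as the interface text tells. Its arguments: {"type":"object","properties":{"motion":{"type":"array"},"newtons":{"type":"number"}},"required":["motion"]}

```bash
mkdir -p pics; ls; cat > h.py <<'E'
import numpy as np,cv2
from scipy.spatial.transform import Rotation as R
from rig import robot
def rot(a):
    a=np.array(a,float)
    if a.shape==(3,3): return a
    return (R.from_euler('xyz',a) if a.size==3 else R.from_quat(a)).as_matrix()
def ray(f,uv):
    K=np.array([[f['fx'],0,f['cx']],[0,f['fy'],f['cy']],[0,0,1]])
    p=cv2.undistortPoints(np.array(uv,float).reshape(-1,1,2),K,np.array(f['dist_coeffs'],float)).reshape(-1,2)
    d=np.c_[p[:,0],-p[:,1],-np.ones(len(p))]@rot(f['attitude']).T
    return np.array(f['position']),d
def onz(f,uv,z):
    o,d=ray(f,uv); return o+d*((z-o[2])/d[:,2])[:,None]
def proj(f,P):
    K=np.array([[f['fx'],0,f['cx']],[0,f['fy'],f['cy']],[0,0,1]])
    c=(np.array(P,float).reshape(-1,3)-f['position'])@rot(f['attitude'])
    c=c*[1,-1,-1]
    return cv2.projectPoints(c,np.zeros(3),np.zeros(3),K,np.array(f['dist_coeffs'],float))[0].reshape(-1,2)
E
python3 - <<'E'
from h import *
for n in('top','scene'):
    f=robot.grab_frame(n); cv2.imwrite(f'pics/{n}0.png',cv2.resize(f['image'],(800,600),interpolation=cv2.INTER_CUBIC))
    cv2.imwrite(f'pics/raw_{n}0.png',f['image'])
    print({k:v for k,v in f.items() if k!='image'})
print(robot.read_state())
E
```

```text
pics
{'fx': 348.97777737895825, 'fy': 348.97777737895825, 'cx': 254.01253702440567, 'cy': 188.54149996376293, 'dist_coeffs': array([-0.00974382,  0.        ,  0.        ,  0.        ,  0.        ]), 'position': array([0.49317262, 0.05174702, 0.98471242]), 'attitude': array([ 0.06271474, -0.01763451, -1.57715174])}
{'fx': 381.64681833886175, 'fy': 381.64681833886175, 'cx': 253.77154827605614, 'cy': 185.13826874336308, 'dist_coeffs': array([-0.01410921,  0.        ,  0.        ,  0.        ,  0.        ]), 'position': array([ 1.17066515, -0.25702864,  0.68447282]), 'attitude': array([ 0.84171234, -0.0052323 ,  1.15682237])}
{'t': 0.1, 'q': array([-1.28452606,  0.42666626,  0.07386137,  1.60653885, -0.03409264,
        1.11079486, -0.06709322]), 'qvel': array([ 0.00047959, -0.00154655,  0.00114614, -0.00035448,  0.00085521,
        0.00022376, -0.00034678]), 'joint_torque': array([ 7.39597046e-03, -9.51536751e+01,  3.77055869e+00, -4.64410436e+01,
        1.93933054e-02,  6.54222866e-03, -2.32450884e-05]), 'tool_pos': array([0.28479979, 0.61157364, 0.23068484]), 'tool_rot': array([-3.14044836e+00,  9.03314643e-05,  2.70579337e+00]), 'wrist_force': array([ 0.4840423 , -0.43308858, -0.07285383]), 'wrist_torque': array([ 0.05121659, -0.00788685, -0.0354482 ]), 'opening': 0.08534075553798587}
```

View pics/top0.png

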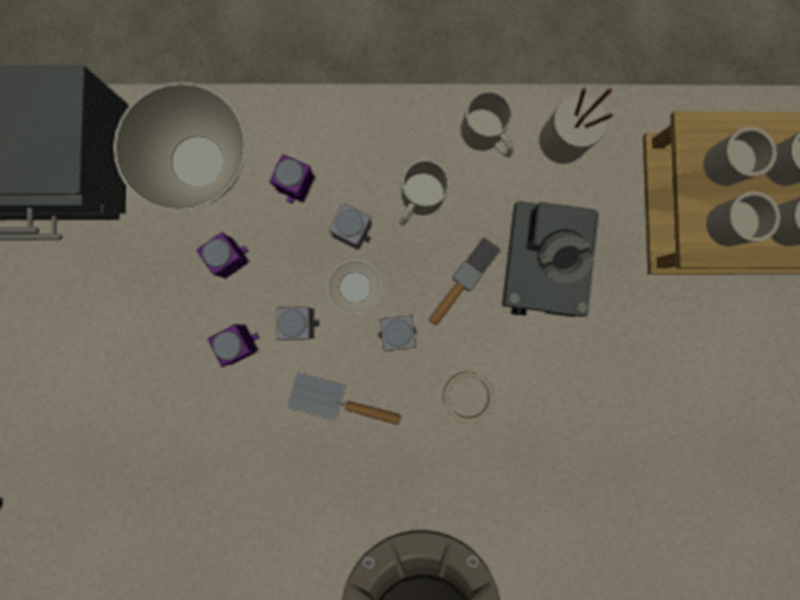

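View pics/scene0.png

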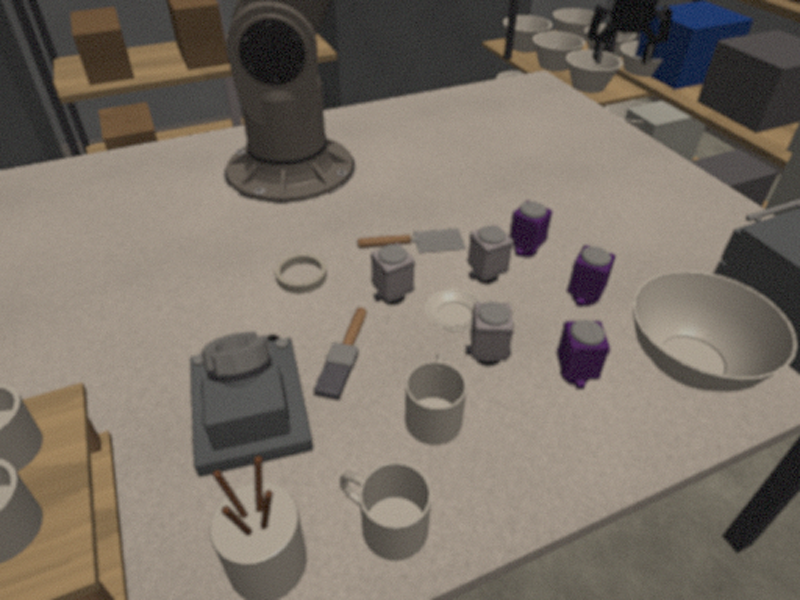

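Both views show three grey tins with lids at about (350,221), (294,324) and (398,332) in the 800-px top picture. The mill's cup is near (566,256), and the purple tins are decoys. Next I measure the lids, lugs and slots on enlarged crops.

```bash
python3 - <<'E'
from h import *
a=cv2.imread('pics/raw_top0.png'); s=cv2.imread('pics/raw_scene0.png')
def c(im,x,y,w,h,k):
    o=cv2.resize(im[y:y+h,x:x+w],None,fx=k,fy=k,interpolation=cv2.INTER_CUBIC)
    return cv2.convertScaleAbs(o,alpha=1.7)
A=c(a,170,120,110,110,4); B=c(a,320,125,65,80,5.5); C=c(s,120,205,80,72,4.5)
W=np.zeros((600,800,3),np.uint8); W[:440,:440]=A; W[:B.shape[0],442:442+min(358,B.shape[1])]=B[:,:358]
W[441:441+159,:C.shape[1]]=C[20:179]
cv2.imwrite('pics/crop1.png',W)
E
```

```text
(no output)
```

View pics/crop1.png

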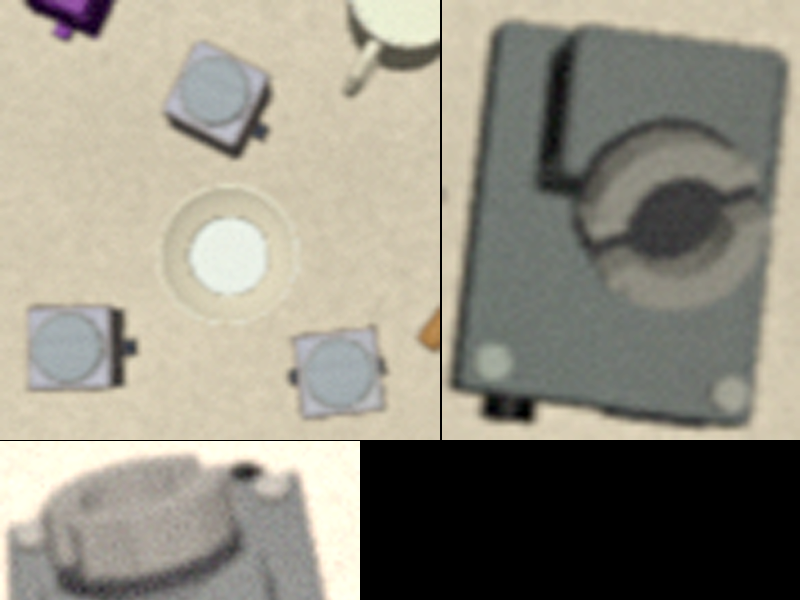

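The crop shows the far tin with its lid at crop (214,91), the left tin at (67,348) and the right tin at (338,371), each with visible lugs. The slot strips lie at about (610,244) and (750,195). I'll compute the tin poses and the base yaw, and take a closer look at the cup.

```bash
python3 - <<'E'
from h import *
f=robot.grab_frame('top')
cv=lambda l:[(170+u/4-.5,120+v/4-.5) for u,v in l]
names=['far','left','right']
lid=onz(f,cv([(214,91),(67,348),(338,371)]),.098)
lug=onz(f,cv([(261,131),(131,347),(382,366)]),.02)
edges=[[(203,42),(270,77)],[(30,306),(112,307)],[(292,337),(375,327)]]
for n,l,g,e in zip(names,lid,lug,edges):
    E=onz(f,cv(e),.092); d=E[1]-E[0]; v=(g-l)[:2]
    print(n,l.round(4),'edge len',np.linalg.norm(d).round(4),'edge yaw',np.degrees(np.arctan2(d[1],d[0])).round(1),'lug',np.linalg.norm(v).round(4),np.degrees(np.arctan2(v[1],v[0])).round(1))
cb=lambda l:[(320+(u-442)/5.5-.5,125+v/5.5-.5) for u,v in l]
B=onz(f,cb([(495,20),(785,50),(750,428),(453,392)]),.03)
print('base',B.round(3),np.linalg.norm(np.diff(B,axis=0),axis=1).round(3),B.mean(0)[:2].round(3))
d=(B[0]-B[3]+B[1]-B[2]);print('mill yaw',np.arctan2(d[1],d[0]))
print('rim px->',onz(f,cb([(672,218)]),.118))
a=f['image']; s=robot.grab_frame('scene')['image']
k=12
A=cv2.resize(a[142:185,342:388],None,fx=k,fy=k,interpolation=cv2.INTER_CUBIC)
S=cv2.resize(s[205:250,122:180],None,fx=k*.38,fy=k*.38,interpolation=cv2.INTER_CUBIC)
W=np.zeros((600,800,3),np.uint8);W[:A.shape[0],:A.shape[1]]=A;W[:S.shape[0],535:535+S.shape[1]]=S[:,:265]
W=cv2.convertScaleAbs(W,alpha=2.2,beta=-40);cv2.imwrite('pics/crop2.png',W);print(A.shape,S.shape)
E
```

```text
far [0.6681 0.1145 0.098 ] edge len 0.049 edge yaw -118.0 lug 0.0301 -115.4
left [0.5041 0.2075 0.098 ] edge len 0.0522 edge yaw -91.0 lug 0.0303 -87.4
right [0.4885 0.0362 0.098 ] edge len 0.0534 edge yaw -83.5 lug 0.0319 -84.9
base [[ 0.72  -0.176  0.03 ]
 [ 0.705 -0.323  0.03 ]
 [ 0.513 -0.3    0.03 ]
 [ 0.532 -0.151  0.03 ]] [0.148 0.193 0.15 ] [ 0.618 -0.237]
mill yaw -0.1265372546742293
rim px-> [[ 0.60761619 -0.23429652  0.118     ]]
(516, 552, 3) (205, 264, 3)
```

View pics/crop2.png

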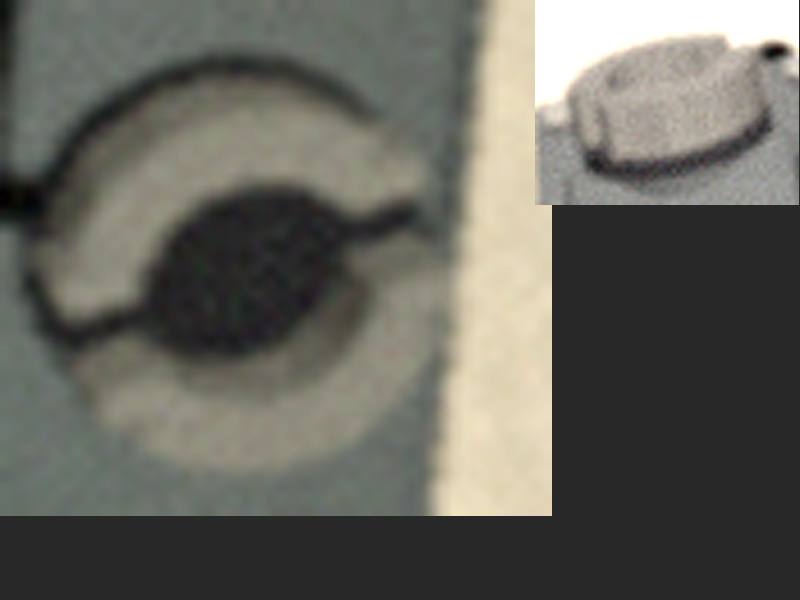

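The top view resolves the slots: outer mids are about (434,232) and (66,352) in the crop, and the rim centre is about (250,287). I start moving towards the left tin and work out the rim pose in the meantime.

Call:
play_rows --motion '[[[-0.615,-0.456,0.15,0,0,0,0],[-0.615,-0.456,0.15,0,0,0,0],[-0.615,-0.456,0.15,0,0,0,0],[-0.615,-0.456,0.15,0,0,0,0],[-0.615,-0.456,0.15,0,0,0,0],[-0.615,-0.456,0.15,0,0,0,0],[-0.615,-0.456,0.15,0,0,0,0],[-0.615,-0.456,0.15,0,0,0,0],[-0.615,-0.456,0.15,0,0,0,0],[-0.615,-0.456,0.15,0,0,0,0],[0,0,0,0,0,1,0],[0,0,0,0,0,1,0]]]' --newtons 40

```text
t: 1.7
tool_pos: [0.5042, 0.2072, 0.1411]
tool_rot: [-3.141, -0.0, 2.491]
wrist_force: [0.3, 0.3, -0.3]
opening: 0.0852
```

```bash
python3 - <<'E'
from h import *
from scipy.optimize import least_squares
f=robot.grab_frame('top')
cv=lambda l:[(342+(u+.5)/12-.5,142+(v+.5)/12-.5) for u,v in l]
my=-0.1265; ml=.45
n=np.array([-np.sin(ml)*np.cos(my),-np.sin(ml)*np.sin(my),np.cos(ml)])
yh=np.array([-np.sin(my),np.cos(my),0]); xh=np.cross(yh,n)
def plane(uv,c):
    o,d=ray(f,cv(uv)); return o+d*(((c-o)@n)/(d@n))[:,None]
arc=[(160,445),(205,462),(250,470),(300,466),(350,450),(410,400),(435,345)]
c=np.array([.6,-.234,.118])
for _ in range(6):
    P=plane(arc,c); q=np.c_[(P-c)@xh,(P-c)@yh]
    s=least_squares(lambda s:np.hypot(*(q-s).T)-.04,[0,0]); t=s.x
    c=c+t[0]*xh+t[1]*yh; o,d=ray(f,proj(f,c)); c=o[:]+d[0]*((.118-o[2])/d[0,2])
print('rim c',c.round(4),'res mm',(s.fun*1e3).round(1))
mc=np.array([.618,-.237]);r=c[:2]-mc;print('in mill',r@[np.cos(my),np.sin(my)],r@[-np.sin(my),np.cos(my)])
for uv in [(434,232),(66,352)],[(425,195),(440,265)],[(50,315),(85,390)]:
    P=plane(uv,c);q=np.c_[(P-c)@xh,(P-c)@yh];print((q*1e3).round(1)); m=q[1]-q[0] if uv[0]==(434,232) else q.mean(0)
    print(' slot angle from y',(np.arctan2(-m[0],m[1])+np.pi/2)%np.pi-np.pi/2)
st=robot.read_state();print(st['t'],st['tool_pos'],st['tool_rot'],st['q'].round(2))
E
```

```text
rim c [ 0.6033 -0.2404  0.118 ] res mm [-0.8 -0.7  0.   0.6  1.3  0.5 -1.8]
in mill -0.01414914476446022 -0.005258337318083731
[[ 17.2 -31.2]
 [-18.5  38.6]]
 slot angle from y 0.4726305846022476
[[ 24.8 -27.4]
 [ 10.3 -34.2]]
 slot angle from y 0.5172441361523452
[[-10.9  43.6]
 [-26.3  32.8]]
 slot angle from y 0.45315909292297585
1.75 [0.50402785 0.20765456 0.14115093] [-3.14132109e+00 -1.47831605e-04  2.48661511e+00] [-0.73  0.33  0.26  2.   -0.11  0.83  0.52]
```

Call:
play_rows --motion '[[[0,0,0,0,0,0.962,0],[0,0,0,0,0,0.962,0],[0,0,0,0,0,0.962,0],[0,0,0,0,0,0.962,0],[0,0,0,0,0,0.962,0],[0,0,0,0,0,0.962,0],[0,0,0.1,0,0,0.962,0],[0,0,0.2,0,0,0.962,0],[0,0,0.3,0,0,0.962,0],[0,0,0.4,0,0,0,0],[0,0,0.4,0,0,0,0],[0,0,0.25,0,0,0,0]]]'

```text
t: 3.25
tool_pos: [0.5035, 0.208, 0.0412]
tool_rot: [-3.141, 0.001, 1.591]
wrist_force: [-0.3, -0.2, 1.2]
opening: 0.0856
```

Call:
play_rows --motion '[[[0,0,0,0,0,0,0],[0,0,0,0,0,0,255],[0,0,0,0,0,0,255],[0,0,0,0,0,0,255],[0,0,0,0,0,0,255],[0,0,0,0,0,0,255],[0,0,0,0,0,0,255],[0,0,0,0,0,0,255],[0,0,0,0,0,0,255]]]' --newtons 40

```text
t: 4.38
tool_pos: [0.5044, 0.2083, 0.0432]
tool_rot: [3.141, -0.001, 1.59]
wrist_force: [-0.5, -0.7, 5.0]
opening: 0.0533
```

Call:
play_rows --motion '[[[0,0,-0.1,0,0,0,255],[0,0,-0.15,0,0,0,255],[0,0,0,0,0,0,255],[0,0,0,0,0,0,255]]]'

```text
t: 4.88
tool_pos: [0.5039, 0.2081, 0.0574]
tool_rot: [3.142, -0.0, 1.59]
wrist_force: [-1.0, 1.1, -2.1]
opening: 0.0538
```

About 2 N hangs on the wrist, so this one is empty. I set it back and go to the right tin.

Call:
play_rows --motion '[[[0,0,0.1,0,0,0,255],[0,0,0.13,0,0,0,255],[0,0,0,0,0,0,255],[0,0,0,0,0,0,0],[0,0,0,0,0,0,0],[0,0,0,0,0,0,0],[0,0,0,0,0,0,0],[0,0,-0.4,0,0,0,0],[0,0,-0.6,0,0,0,0],[0,0,-0.5,0,0,0,0]]]'

```text
t: 6.12
tool_pos: [0.504, 0.208, 0.1347]
tool_rot: [3.141, -0.0, 1.59]
wrist_force: [0.4, 0.5, 0.2]
opening: 0.0854
```

Call:
play_rows --motion '[[[-0.572,-0.062,0,0,0,0,0],[-0.572,-0.062,0,0,0,0,0],[-0.572,-0.062,0,0,0,0,0],[-0.572,-0.062,0,0,0,0,0],[-0.572,-0.062,0,0,0,0,0],[0,0,0,0,0,-0.78,0],[0,0,0,0,0,0,0]]]'

```text
t: 7.0
tool_pos: [0.4886, 0.0359, 0.1336]
tool_rot: [3.141, -0.0, 1.67]
wrist_force: [-0.5, 0.9, 0.3]
opening: 0.0854
```

Call:
play_rows --motion '[[[0,0,0.4,0,0,0,0],[0,0,0.6,0,0,0,0],[0,0,0.5,0,0,0,0],[0,0,0,0,0,0,0],[0,0,0,0,0,0,255],[0,0,0,0,0,0,255],[0,0,0,0,0,0,255],[0,0,0,0,0,0,255],[0,0,0,0,0,0,255],[0,0,0,0,0,0,255],[0,0,0,0,0,0,255]]]'

```text
t: 8.38
tool_pos: [0.489, 0.0364, 0.0447]
tool_rot: [3.14, -0.001, 1.671]
wrist_force: [-3.0, -0.4, 6.8]
opening: 0.0537
```

Call:
play_rows --motion '[[[0,0,-0.1,0,0,0,255],[0,0,-0.15,0,0,0,255],[0,0,0,0,0,0,255],[0,0,0,0,0,0,255]]]'

```text
t: 8.88
tool_pos: [0.4886, 0.0363, 0.0586]
tool_rot: [3.141, -0.0, 1.671]
wrist_force: [-0.9, 0.5, -7.1]
opening: 0.0538
```

7 N hangs on the wrist, so this is the loaded tin. I carry it to a stand-off above the cup.

Call:
play_rows --motion '[[[0,0,-0.4,0,0,0,255],[0,0,-0.6,0,0,0,255],[0,0,-0.7,0,0,0,255],[0,0,-0.7,0,0,0,255],[-0.573,0.0975,0,0,0,0,255],[-0.573,0.0975,0,0,0,0,255],[-0.573,0.0975,0,0,0,0,255],[-0.573,0.0975,0,0,0,0,255],[-0.573,0.0975,0,0,0,0,255],[-0.573,0.0975,0,0,0,0,255],[-0.573,0.0975,0,0,0,0,255],[-0.573,0.0975,0,0,0,0,255]]]' --newtons 60

```text
t: 10.38
tool_pos: [0.5627, -0.2337, 0.2019]
tool_rot: [-3.141, -0.0, 1.671]
wrist_force: [0.9, -0.1, -6.8]
opening: 0.0533
```

```bash
cat >> h.py <<'E'
my=-0.1265; ml=.45
n=np.array([-np.sin(ml)*np.cos(my),-np.sin(ml)*np.sin(my),np.cos(ml)])
yh=np.array([-np.sin(my),np.cos(my),0]); xh=np.cross(yh,n); H=np.c_[xh,yh,n]
L=.0447
def goal(c,h,th):
    "tool pose: tin origin at c+h*n, lug axis (tool x) at th from yh about n"
    x=np.cos(th)*yh-np.sin(th)*xh
    return np.array(c)+(h+L)*n, np.c_[x,np.cross(-n,x),-n]
def step(c,h,th):
    st=robot.read_state(); R0=rot(st['tool_rot']); p,R1=goal(c,h,th)
    print('t',st['t'],'tool shift units',(R0.T@(p-st['tool_pos'])/.06).round(3),'turn units',(np.degrees(R.from_matrix(R0.T@R1).as_rotvec())/6).round(3))
    x=R0[:,0];o=st['tool_pos']+L*R0[:,2]; print('tin in head mm',(H.T@(o-c)*1e3).round(1),'th',np.arctan2(-x@xh,x@yh).round(3),'tilt',np.arccos(-R0[:,2]@n).round(3),'F head',(H.T@st['wrist_force']).round(1))
E
python3 -c "
from h import *
step([.6035,-.2375,.118],.05,.226)"
```

```text
t 10.375 tool shift units [ 0.024  0.002 -0.023] turn units [-4.197 -0.968  0.011]
tin in head mm [-19.9  -1.4  53.2] th 0.205 tilt 0.451 F head [-2.2  0.  -6.5]
```

Call:
play_rows --motion '[[[0,0,0,-0.7,-0.161,0,255],[0,0,0,-0.7,-0.161,0,255],[0,0,0,-0.7,-0.161,0,255],[0,0,0,-0.7,-0.161,0,255],[0,0,0,-0.7,-0.161,0,255],[0,0,0,-0.7,-0.161,0,255],[0,0,0,0,0,0,255],[0,0,0,0,0,0,255]]]'

```text
t: 11.38
tool_pos: [0.5629, -0.2328, 0.2025]
tool_rot: [2.702, 0.098, 1.65]
wrist_force: [-0.0, -0.2, -5.3]
opening: 0.0532
```

```bash
python3 - <<'E'
from h import *
c=np.array([.6035,-.2375,.118]); step(c,.05,.226)
t=robot.grab_frame('top');s=robot.grab_frame('scene')
cv2.imwrite('pics/raw_top1.png',t['image']);cv2.imwrite('pics/raw_scene1.png',s['image'])
print(proj(s,[c,c+.04*yh,c-.04*yh]).round(1).tolist(),proj(t,c).round(1))
k=6
def cr(im,x,y,w,h,k): return cv2.convertScaleAbs(cv2.resize(im[y:y+h,x:x+w],None,fx=k,fy=k,interpolation=cv2.INTER_CUBIC),alpha=1.8,beta=-10)
W=np.zeros((600,800,3),np.uint8)
B=cr(s['image'],100,130,100,125,4.8);W[:,:480]=B
A=cr(cv2.imread('pics/raw_scene0.png'),115,200,66,60,4.8);W[:288,482:798]=A[:,:316]
C=cr(t['image'],320,110,80,75,4);W[300:600,482:800]=C[:,:318]
cv2.imwrite('pics/crop3.png',W)
E
```

```text
t 11.375 tool shift units [ 0.008  0.002 -0.014] turn units [-0.002 -0.005  0.01 ]
tin in head mm [-0.  -0.5 49.2] th 0.227 tilt 0.001 F head [-2.3 -0.2 -4.8]
[[148.2, 220.0], [168.1, 216.0], [127.8, 224.1]] [[362.6 165.8]]
```

View pics/crop3.png

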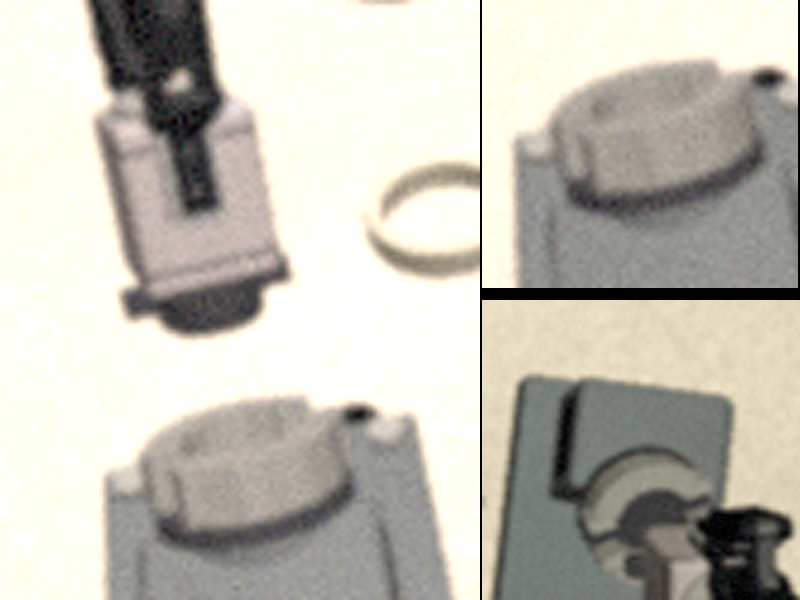

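The tin hangs tilted in line with the cup axis, with its foot at about (212,313) in the left crop. The rim centre reads about (240,438), a few mm right of my estimate. One closer look with predicted points marked will settle the lateral offset.

```bash
python3 - <<'E'
from h import *
c=np.array([.6035,-.2375,.118]); s=robot.grab_frame('scene')
x0,y0,k=120,183,8.6
im=s['image'][y0:y0+69,x0:x0+60]; W=cv2.convertScaleAbs(cv2.resize(im,None,fx=k,fy=k,interpolation=cv2.INTER_CUBIC),alpha=2.0,beta=-40)
st=robot.read_state();R0=rot(st['tool_rot']);o=st['tool_pos']+L*R0[:,2]
def dot(P,col):
    for p in proj(s,P):
        q=((p+.5-[x0,y0])*k).round().astype(int); cv2.circle(W,tuple(int(v) for v in q),2,col,-1); print(q.tolist(),end=' ')
    print()
a=np.radians(np.arange(0,360,30))
ring=lambda ce,r:ce+r*(np.cos(a)[:,None]*xh+np.sin(a)[:,None]*yh)
dot(np.r_[[c],ring(c,.04)],(0,0,255)); dot(np.r_[[o],ring(o+.004*n,.022)],(0,255,0)); 
lugs=[o+.016*n+sg*.034*R0[:,0] for sg in(1,-1)]; dot(lugs,(255,0,0))
cv2.imwrite('pics/crop4.png',W);print(W.shape)
E
```

```text
[247, 323] [247, 383] [336, 356] [399, 321] [418, 288] [392, 266] [329, 259] [247, 268] [163, 292] [99, 324] [72, 358] [92, 384] [156, 393] 
[203, 127] [198, 138] [248, 125] [284, 108] [296, 93] [283, 82] [248, 79] [201, 85] [153, 97] [116, 113] [101, 129] [113, 140] [148, 144] 
[334, 26] [38, 98] 
(593, 516, 3)
```

View pics/crop4.png

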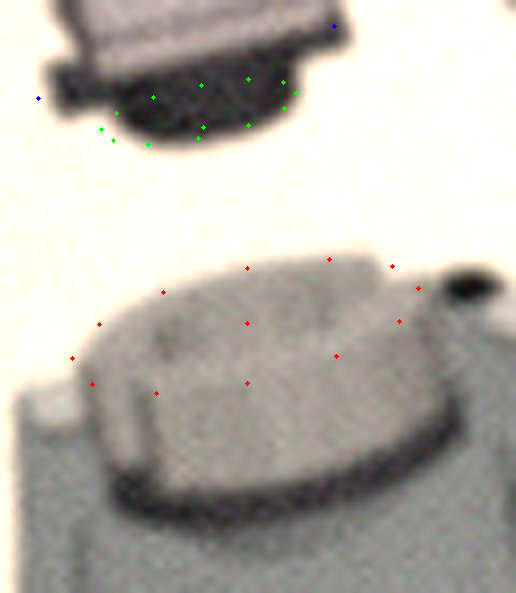

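Relative to the predictions, the tin shows about +8 px and the cup about +12 px to the right, i.e. the cup is about 1 mm towards +y from what I aimed at. I correct for this and go in.

```bash
python3 -c "
from h import *
step([.6033,-.2362,.118],.002,.226)"
```

```text
t 11.525 tool shift units [ 0.029 -0.004  0.781] turn units [ 0.004 -0.002  0.014]
tin in head mm [ 0.6 -1.6 48.9] th 0.228 tilt 0.0 F head [-3.1 -0.3 -5.9]
```

Call:
play_rows --motion '[[[0.029,0,0.13,0,0,0,255],[0,0,0.2,0,0,0,255],[0,0,0.2,0,0,0,255],[0,0,0.15,0,0,0,255],[0,0,0.1,0,0,0,255],[0,0,0,0,0,0,255],[0,0,0,0,0,0,255]]]'

```text
t: 12.4
tool_pos: [0.5829, -0.2338, 0.1605]
tool_rot: [2.7, 0.098, 1.649]
wrist_force: [-0.3, -0.1, -6.3]
opening: 0.0537
```

Call:
play_rows --motion '[[[0,0,0.035,0,0,0,255],[0,0,0.035,0,0,0,255],[0,0,0.035,0,0,0,255],[0,0,0,0,0,0,255],[0,0,0,0,0,0,255]]]'

```text
t: 13.02
tool_pos: [0.5856, -0.2341, 0.1546]
tool_rot: [2.7, 0.098, 1.649]
wrist_force: [-0.3, -0.3, -5.9]
opening: 0.0536
```

```bash
python3 - <<'E'
from h import *
step([.6033,-.2362,.118],-.009,.226)
s=robot.grab_frame('scene')
W=cv2.convertScaleAbs(cv2.resize(s['image'][165:245,115:185],None,fx=7.4,fy=7.4,interpolation=cv2.INTER_CUBIC),alpha=2.0,beta=-40)
cv2.imwrite('pics/crop5.png',W)
E
```

```text
t 13.025 tool shift units [0.001 0.003 0.083] turn units [ 0.012 -0.     0.008]
tin in head mm [-0.1 -0.1 -4. ] th 0.227 tilt 0.001 F head [-2.8 -0.4 -5.2]
```

View pics/crop5.png

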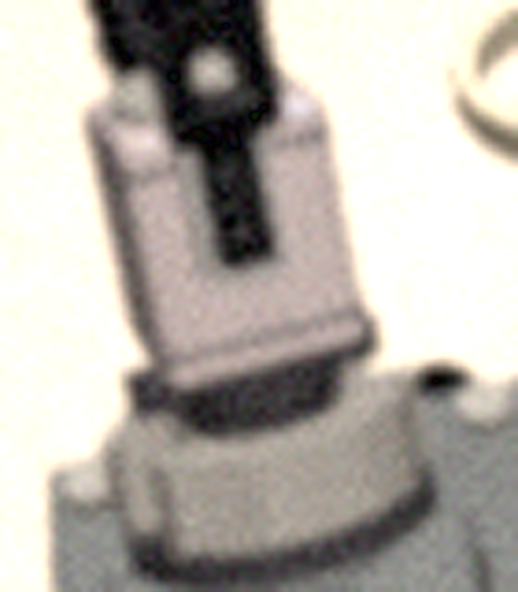

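The foot has entered the cup centred (about 262 against 267 px), the left lug is still above the rim, and there is no contact force yet. I ease down onto the rim.

Call:
play_rows --motion '[[[0,0,0.03,0,0,0,255],[0,0,0.03,0,0,0,255],[0,0,0.03,0,0,0,255],[0,0,0,0,0,0,255],[0,0,0,0,0,0,255]]]'

```text
t: 13.7
tool_pos: [0.5879, -0.2343, 0.1497]
tool_rot: [2.7, 0.098, 1.649]
wrist_force: [-0.8, 0.4, -5.9]
opening: 0.0533
```

Call:
play_rows --motion '[[[0,0,0.03,0,0,0,255],[0,0,0.03,0,0,0,255],[0,0,0,0,0,0,255],[0,0,0,0,0,0,255]]]'

```text
t: 14.2
tool_pos: [0.5894, -0.2345, 0.1466]
tool_rot: [2.7, 0.098, 1.649]
wrist_force: [-5.0, 1.5, 1.1]
opening: 0.0536
```

```bash
python3 -c "
from h import *
step([.6033,-.2362,.118],-.010,.226)"
```

```text
t 14.2 tool shift units [ 0.001  0.003 -0.048] turn units [ 0.014 -0.001  0.007]
tin in head mm [ -0.1  -0.1 -12.9] th 0.227 tilt 0.001 F head [-4.1  0.9  3.2]
```

Call:
play_rows --motion '[[[0,0,0,0,0,-0.4,255],[0,0,0,0,0,-0.4,255],[0,0,0,0,0,-0.4,255],[0,0,0,0,0,-0.4,255],[0,0,0,0,0,0,255]]]'

```text
t: 14.82
tool_pos: [0.589, -0.2346, 0.1462]
tool_rot: [2.722, 0.169, 1.805]
wrist_force: [-5.1, 0.4, 0.5]
opening: 0.0534
```

Call:
play_rows --motion '[[[0,0,0,0,0,-0.4,255],[0,0,0,0,0,-0.4,255],[0,0,0,0,0,0,255]]]'

```text
t: 15.2
tool_pos: [0.5894, -0.2344, 0.1462]
tool_rot: [2.736, 0.202, 1.882]
wrist_force: [0.0, -1.1, -6.7]
opening: 0.0534
```

```bash
python3 -c "
from h import *
step([.6033,-.2362,.118],-.022,.48)"
```

```text
t 15.2 tool shift units [-0.004  0.005  0.146] turn units [ 0.009 -0.001 -0.007]
tin in head mm [ -0.3   0.1 -13.2] th 0.479 tilt 0.001 F head [-2.8 -1.1 -6.1]
```

The press force vanished at th ≈ 0.48, so the lugs are over the slots. I lower it gently.

Call:
play_rows --motion '[[[0,0,0.04,0,0,0,255],[0,0,0.04,0,0,0,255],[0,0,0,0,0,0,255],[0,0,0,0,0,0,255]]]'

```text
t: 15.7
tool_pos: [0.5915, -0.2348, 0.1421]
tool_rot: [2.735, 0.202, 1.881]
wrist_force: [0.2, 0.7, -7.2]
opening: 0.0532
```

Call:
play_rows --motion '[[[0,0,0.03,0,0,0,255],[0,0,0.03,0,0,0,255],[0,0,0,0,0,0,255],[0,0,0,0,0,0,255]]]'

```text
t: 16.2
tool_pos: [0.5931, -0.2349, 0.139]
tool_rot: [2.735, 0.202, 1.881]
wrist_force: [-0.7, 0.1, -4.3]
opening: 0.0531
```

```bash
python3 -c "
from h import *
step([.6033,-.2362,.118],-.022,.48)"
```

```text
t 16.2 tool shift units [-0.001  0.001  0.011] turn units [ 0.014  0.002 -0.016]
tin in head mm [ -0.    0.  -21.3] th 0.478 tilt 0.001 F head [-2.5  0.  -3.6]
```

Call:
play_rows --motion '[[[0,0,0.025,0,0,0,255],[0,0,0.015,0,0,0,255],[0,0,0,0,0,0,255],[0,0,0,0,0,0,255]]]'

```text
t: 16.7
tool_pos: [0.5942, -0.2351, 0.1368]
tool_rot: [2.735, 0.202, 1.881]
wrist_force: [-4.1, 2.2, -0.1]
opening: 0.0533
```

```bash
python3 - <<'E'
from h import *
step([.6033,-.2362,.118],-.022,.48)
s=robot.grab_frame('scene')
W=cv2.convertScaleAbs(cv2.resize(s['image'][165:245,115:185],None,fx=7.4,fy=7.4,interpolation=cv2.INTER_CUBIC),alpha=2.0,beta=-40)
cv2.imwrite('pics/crop6.png',W)
E
```

```text
t 16.7 tool shift units [-0.001  0.002 -0.029] turn units [ 0.013  0.002 -0.016]
tin in head mm [ -0.1  -0.  -23.8] th 0.478 tilt 0.001 F head [-3.9  1.6  1.8]
```

View pics/crop6.png

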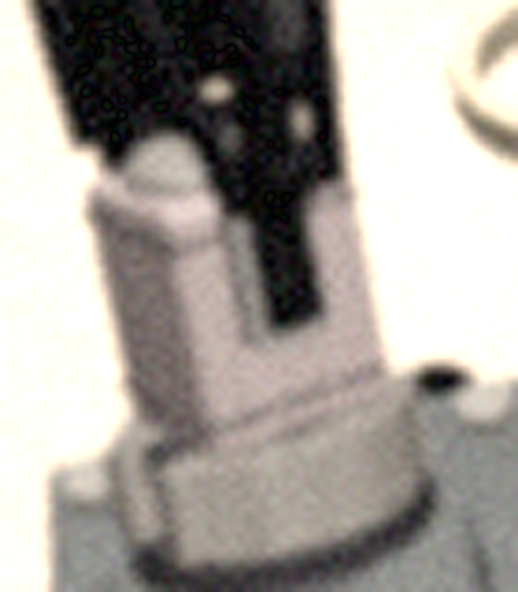

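The box sits on the rim with the lugs in the slots. I relieve the press, release and withdraw along the axis.

Call:
play_rows --motion '[[[0,0,-0.02,0,0,0,255],[0,0,0,0,0,0,0],[0,0,0,0,0,0,0],[0,0,0,0,0,0,0],[0,0,0,0,0,0,0],[0,0,-0.2,0,0,0,0],[0,0,-0.4,0,0,0,0],[0,0,-0.5,0,0,0,0],[0,0,-0.6,0,0,0,0],[0,0,-0.6,0,0,0,0],[0,0,0,0,0,0,0],[0,0,0,0,0,0,0]]]'

```text
t: 18.25
tool_pos: [0.5339, -0.2271, 0.2621]
tool_rot: [2.734, 0.202, 1.881]
wrist_force: [0.4, 0.8, -0.6]
opening: 0.0855
```

```bash
python3 - <<'E'
from h import *
st=robot.read_state();print(st['t'],st['tool_pos'],st['wrist_force'],st['opening'])
W=np.zeros((600,800,3),np.uint8)
s=robot.grab_frame('scene')['image'];t=robot.grab_frame('top')['image']
W[:300,:400]=cv2.resize(s,(400,300));W[300:,:400]=cv2.resize(t,(400,300))
W[:400,402:752]=cv2.resize(s[165:245,115:185],(350,400),interpolation=cv2.INTER_CUBIC)
cv2.imwrite('pics/fin.png',cv2.convertScaleAbs(W,alpha=1.6))
E
```

```text
18.25 [ 0.53385483 -0.22714402  0.26208339] [ 0.40753267  0.83827464 -0.61170082] 0.0855398318831498
```

View pics/fin.png

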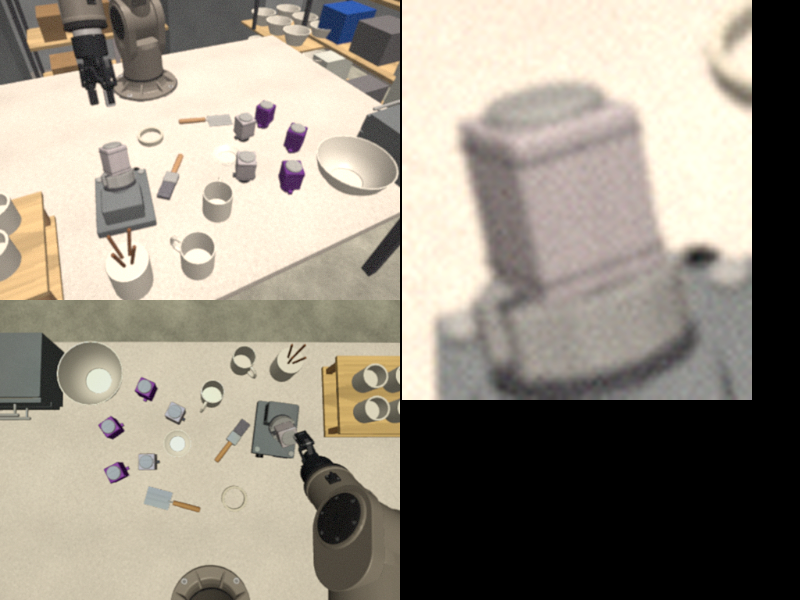

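The tin sits flush on the cup rim, both empty tins stand upright, the bystanders are where they were, and the gripper is clear. I hand in.

```bash
python3 -c "
from rig import robot
print(robot.job_done(), robot.read_state()['t'])"
```

```text
the job is handed in; nothing more can be done
the job is handed in; nothing more can be done
```

The loaded tin sits fully home in the mill's cup, and I handed the job in at about 18 s; no verdict was reported.

- **Finding the loaded tin:** I lifted the left tin (about 2 N, empty) and set it back. The right tin showed about 7 N, so it is the loaded one. I never lifted the third tin.
- **Fitting it:** I tilted the tin to the cup's axis and lowered it until its lugs rested on the rim under about 8 N. I then turned it about 0.25 rad until the press force vanished, and lowered it to a firm stop. The arm's reading there was an origin at z ≈ -24 mm with a slight press, against the -22 mm expected.
- **Last checks:** The last pictures show the box flush on the rim, both empty tins upright, the bystanders where they were, and the gripper open and clear. The wrist force was about 0.
- **Disagreements:** The estimates of the cup's position differed by 2–4 mm between the top and scene views. I settled on a value in between, and the foot entered without side load.

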